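# Put the stacked lids back on the canisters

## Task

The four stoneware canisters have been washed and their lids left in a stack beside them. Take the stack apart and close every canister with its own lid, the one of the same colour and size, so that each lid lies flat on the rim, knob up, with its plug inside the mouth. Leave the canisters standing upright on the worktop, and leave the salt shaker and the garlic between them undisturbed.

Things in the scene. Friction and masses are not known exactly. Their poses are not given: they have to be found in the camera images.
- lid_grey_mid (a point): smallest lid: charcoal-grey disc 60 mm across, 6 mm thick; upright cylindrical knob of the same glaze on it, 20 mm across and tall; below it a hollow plug ring 22 mm deep, tapering from 43 to 35 mm across (in the stack the next knob stands inside). Point: on the axis half-way up, 24 mm above the plug's foot, 4 mm below the disc's top, 24 mm below the knob's top. z up. Under 0.25 kg
- lid_cream_mid (a point): second smallest lid: cream disc 74 mm across, 6 mm thick; upright cylindrical knob of the same glaze on it, 20 mm across and tall; below it a hollow plug ring 22 mm deep, tapering from 57 to 49 mm across (in the stack the next knob stands inside). Point: on the axis half-way up, 24 mm above the plug's foot, 4 mm below the disc's top, 24 mm below the knob's top. z up. Under 0.25 kg
- lid_green_mid (a point): second largest lid: sage-green disc 88 mm across, 6 mm thick; upright cylindrical knob of the same glaze on it, 20 mm across and tall; below it a hollow plug ring 22 mm deep, tapering from 71 to 63 mm across (in the stack the next knob stands inside). Point: on the axis half-way up, 24 mm above the plug's foot, 4 mm below the disc's top, 24 mm below the knob's top. z up. Under 0.25 kg
- lid_terracotta_mid (a point): largest lid: terracotta-red disc 102 mm across, 6 mm thick; upright cylindrical knob of the same glaze on it, 20 mm across and tall; below it a hollow plug ring 22 mm deep, tapering from 85 to 77 mm across (in the stack the next knob stands inside). Point: on the axis half-way up, 24 mm above the plug's foot, 4 mm below the disc's top, 24 mm below the knob's top. z up. Under 0.25 kg
- canister_grey_mouth (a point): smallest canister: charcoal-grey round stoneware jar, open at the top and empty, loose on the worktop, 57 mm across and 68 mm tall, wall 4 mm (mouth 49 mm across). Point: centre of the mouth, level with the rim; z up. With its lid home, the disc flat on the rim, the lid's point is 2 mm above this one
- canister_cream_mouth (a point): second smallest canister: cream round stoneware jar, open at the top and empty, loose on the worktop, 71 mm across and 76 mm tall, wall 4 mm (mouth 63 mm across). Point: centre of the mouth, level with the rim; z up. With its lid home, the disc flat on the rim, the lid's point is 2 mm above this one
- canister_green_mouth (a point): second largest canister: sage-green round stoneware jar, open at the top and empty, loose on the worktop, 85 mm across and 84 mm tall, wall 4 mm (mouth 77 mm across). Point: centre of the mouth, level with the rim; z up. With its lid home, the disc flat on the rim, the lid's point is 2 mm above this one
- canister_terracotta_mouth (a point): largest canister: terracotta-red round stoneware jar, open at the top and empty, loose on the worktop, 99 mm across and 92 mm tall, wall 4 mm (mouth 91 mm across). Point: centre of the mouth, level with the rim; z up. With its lid home, the disc flat on the rim, the lid's point is 2 mm above this one
- salt_mid (a point): salt shaker that stands among the canisters, 44 mm across, 90 mm tall, loose: clear glass with a light grey dome top. The point is on its axis, half-way up; z is up. Not to be disturbed
- garlic_mid (a point): garlic bulb that stands among the canisters, 53 mm across, 53 mm tall, loose. The point is on its axis, half-way up; z is up. Not to be disturbed
Things that resemble listed ones, but are neither listed nor needed, are in the scene too. What is shaped like the part that bears lid_green_mid but turquoise is not meant.

How it is judged:
At the end, for the whole second after the job is handed in: Every lid is on the canister of its own colour: its point -1 to +5 mm above the centre of the mouth along the canister's axis (2 mm when home), within 9 mm of that axis sideways, and level, knob up, within 0.06 rad. The canisters stand upright within 0.06 rad; lids and canisters are at rest (z of lid_grey_mid in the frame of canister_grey_mouth between -0.001 and 0.005 m and horizontal distance between lid_grey_mid and canister_grey_mouth below 0.009 m and angle between each of lid_grey_mid, canister_grey_mouth, lid_cream_mid, canister_cream_mouth, lid_green_mid, canister_green_mouth, lid_terracotta_mid, canister_terracotta_mouth's own z axis and vertical below 0.06 rad and linear speed of each of lid_grey, canister_grey, lid_cream, canister_cream, lid_green, canister_green, lid_terracotta, canister_terracotta below 0.01 m/s and z of lid_cream_mid in the frame of canister_cream_mouth between -0.001 and 0.005 m and horizontal distance between lid_cream_mid and canister_cream_mouth below 0.009 m and z of lid_green_mid in the frame of canister_green_mouth between -0.001 and 0.005 m and horizontal distance between lid_green_mid and canister_green_mouth below 0.009 m and z of lid_terracotta_mid in the frame of canister_terracotta_mouth between -0.001 and 0.005 m and horizontal distance between lid_terracotta_mid and canister_terracotta_mouth below 0.009 m); the robot touches nothing.
It fails at once if a canister is tipped over (angle between any of canister_grey_mouth, canister_cream_mouth, canister_green_mouth, canister_terracotta_mouth's own z axis and vertical above 0.5 rad).
It fails at once if the salt is knocked over or pushed more than 30 mm from its place (angle between salt_mid's own z axis and vertical above 0.5 rad or distance of salt_mid from where it was at the start of the episode above 0.03 m).
It fails at once if the garlic is knocked over or pushed more than 30 mm from its place (angle between garlic_mid's own z axis and vertical above 0.5 rad or distance of garlic_mid from where it was at the start of the episode above 0.03 m).
It also fails if it takes over 107 s, if anything falls off the work surface, if the arm or the gripper's body presses on something with over 40 N, if the wrist force passes 120 N, or if a joint passes its speed limit or range.

## Robot

A 6-joint arm with a two-finger parallel gripper is mounted at the origin on a cart in front of the work surface, level with it; the furniture and walls round the work are solid. World frame = base frame: x ahead of the robot, y to its left, z up, the work surface at z = 0. Lengths are in m, angles in rad, forces in N, time in s.
With the tool pointing down it reaches from about 0.2 to 0.875 m from the base axis. Payload 3.4 kg.
Tool frame: the origin (TCP) lies at the very end of the fingers, on their centre line; the grasp point (between the pads) lies 19 mm behind it; z points along the fingers, y is the line along which they close (so a half turn about z gives the same grasp; the last joint's range is limited). The gripper opens to 94 mm and grips with 3 to 60 N. Pads are 16 mm wide; open, the fingers measure 119 mm over their backs; the gripper's body (75 mm by 177 mm) begins 78 mm behind the grasp point.
Start: joints at [1.006, 0.276, 1.505, -0, 1.361, -0.121], TCP at [0.247, 0.519, 0.205] pointing down, gripper open.
Joint ranges: [-2.89, 2.89], [-0.75, 2.08], [0.22, 2.7], [-1.18, 4.32], [0.11, 2.71], [-2.7, 2.7]. Speed limits (rad/s): [2.57, 2.57, 3.14, 3.14, 3.14, 3.14].

## Interface

Orientations are given as a 3x3 rotation matrix whose columns are the frame's x, y, z axes.
In Python, from cell import ctrl gives the robot as it stands.
- The arm moves only by the shell command python3 -m creep 'ROWS'. ROWS is JSON, a list of rows, each a list of 3 entries, a list of its own where there are three numbers: the shift along the world's x, y, z in units of 30 mm (1.0 is 30 mm), then the turn, a rotation vector about the world's x, y, z in units of 5 degrees (1.0 is 5 degrees), then the opening, from 0 (shut) to 1 (fully open). A call has 1 to 12 rows; each row shifts and turns the commanded pose from where the row before left it; what a row does not reach is not made up. A row lasts 1/8 s, in which the tool goes at most 62.5 mm and 10.7 degrees, less where a joint would pass 70% of its speed; a pose out of reach is approached as far as the arm can. A call is refused whole if a number of a shift passes 1 or a number of a turn 1, either way. A call with a gripper value outside its range is refused whole. The fingers move at their own pace and stop on an object; the grip force is fixed at half the most. Time passes only in rows, so rows that do not move let the fingers close. It gives the time, the measured TCP pose, the force, the opening and the grip force at its end, in the units of the state.
- ctrl.state(): the state, without advancing time (a new reading comes with each control period).
- ctrl.get_image(name): name is "scene" or "top"; returns (picture, depth): 420x560x3 uint8, red, green, blue; 420x560 float32, m along the optical axis (not along the pixel's ray), 0 where there is no reading.
- ctrl.camera_params(name): a dict with "mtx" (3x3 intrinsics, pixels), "cam_to_world" (4x4, takes a point from camera to world coordinates). Camera axes: x right, y up, looking along -z (the intrinsics and any distortion apply to the point x, -y, -z); pixel columns grow to the right and rows downward; lengths in m; the calibration is good to about 2 mm. A picture is of the moment at which its call begins. camera_params takes no time and is no camera call.
- ctrl.close_job(): hands the job in; it is judged then, once.
The state is a dict: "time": time; "q": joint angles; "joint_velocities": joint speeds; "joint_torque": joint torques, N m; "tcp_pos": TCP position; "tool_rot": TCP orientation; "contact_force": force on the tool from outside, world axes, zero at the start; "ft_torque": the same for the moment, N m; "finger_gap": finger opening in m; "grasp_force": force on a finger pad.
Only numpy, scipy, OpenCV 4.12 (cv2) and the standard library are available. Lean on these libraries where they do the work, as an engineer would, in place of code of your own. Each camera call takes 0.05 s, during which the arm holds its last target. There are 200 camera calls.

## Working session

There is one attempt and no reset: what is moved stays moved. The work goes in short steps, Python scripts to look and compute and a shell command to move; the robot and the scene stay as the last step left them, time stands still between calls to the robot, and variables do not carry over. Pictures are saved under pics/ and viewed, at most 14 in all, crops included, and the job is handed in when it is done.

```bash
mkdir -p pics; cat > h.py <<'E'
import numpy as np,cv2
from cell import ctrl
def snap(n,f):
    im,d=ctrl.get_image(n); cv2.imwrite(f'pics/{f}.png',im[:,:,::-1]); np.save(f'pics/{f}.npy',d); return im,d
def world(n,d):
    p=ctrl.camera_params(n);K=p['mtx'];T=p['cam_to_world']
    v,u=np.mgrid[:d.shape[0],:d.shape[1]]
    x=(u-K[0,2])/K[0,0]*d;y=(v-K[1,2])/K[1,1]*d
    P=np.stack([x,-y,-d,np.ones_like(d)],-1)
    return (P@T.T)[...,:3]
E
python3 - <<'E'
from h import *
snap('top','t0');snap('scene','s0')
for n in('top','scene'):
    p=ctrl.camera_params(n);print(p)
print(ctrl.state())
E
```

```text
{'mtx': array([[408.38677822,   0.        , 282.23442566],
       [  0.        , 408.38677822, 208.49458759],
       [  0.        ,   0.        ,   1.        ]]), 'cam_to_world': array([[ 0.0051705 ,  0.99021073, -0.13948469,  0.3590954 ],
       [-0.99981489,  0.00770416,  0.01763061,  0.12003248],
       [ 0.01853263,  0.13936771,  0.99006726,  0.91900004],
       [ 0.        ,  0.        ,  0.        ,  1.        ]])}
{'mtx': array([[445.31226955,   0.        , 277.60587712],
       [  0.        , 445.31226955, 210.39915259],
       [  0.        ,   0.        ,   1.        ]]), 'cam_to_world': array([[-0.47930248,  0.35076411, -0.80450835, -0.19969382],
       [-0.87726785, -0.16443591,  0.45095671,  0.47121439],
       [ 0.02588937,  0.92191397,  0.38652861,  0.42752987],
       [ 0.        ,  0.        ,  0.        ,  1.        ]])}
{'time': 0.1, 'q': array([ 1.00599959e+00,  2.76507476e-01,  1.50597138e+00,  3.13876464e-06,
        1.36071647e+00, -1.21061816e-01]), 'joint_velocities': array([-1.78336404e-04, -1.80075411e-03, -4.62120569e-03, -2.99959927e-05,
       -1.01841525e-03,  1.68240236e-04]), 'joint_torque': array([ 1.48553070e-03, -4.05455661e+01, -2.37779832e+01,  7.03225611e-02,
        2.98628141e-02, -2.98982172e-05]), 'tcp_pos': array([0.24662196, 0.51887001, 0.20471911]), 'tool_rot': array([[-9.03154140e-01,  4.29315570e-01, -8.60410635e-04],
       [ 4.29316387e-01,  9.03153149e-01, -1.35212484e-03],
       [ 1.96594329e-04, -1.59056553e-03, -9.99998716e-01]]), 'contact_force': array([-0.16197644,  0.81965764,  0.10113247]), 'ft_torque': array([0.02354231, 0.0300281 , 0.01051541]), 'grasp_force': 0.0, 'finger_gap': 0.09403280156793456}
```

View pics/t0.png

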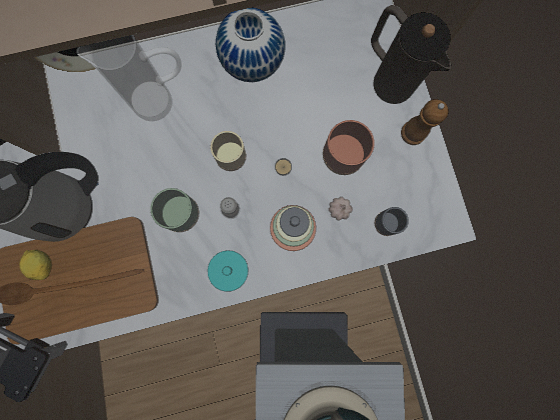

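View pics/s0.png

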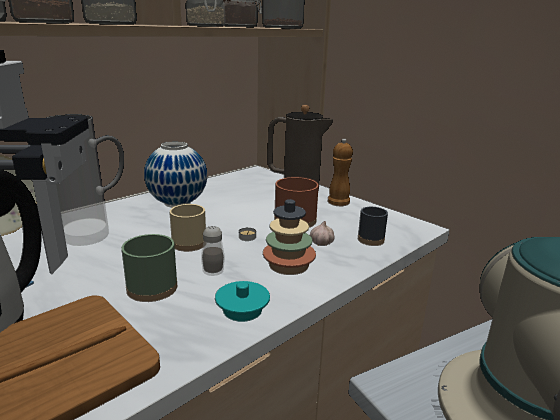

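The top view shows the stack at about (294,222), with the canisters at green (174,210), cream (228,150), terracotta (348,147) and grey (391,221). The salt is at (229,207), the garlic at (341,208), and the decoy turquoise lid at (228,271). Next I'll fit circles to the depth points at known heights.

```bash
cat > fit.py <<'E'
from h import *
from scipy.optimize import least_squares
def circ(Q,r):
    f=lambda c:np.hypot(*(Q-c).T)-r
    c0=(Q.max(0)+Q.min(0))/2
    s=least_squares(f,c0,loss='soft_l1',f_scale=.001)
    return s.x,np.abs(s.fun).mean()
CAN={'grey':((391,221),.068,.0285),'cream':((228,150),.076,.0355),'green':((174,210),.084,.0425),'terra':((349,146),.092,.0495)}
E
python3 - <<'E'
from fit import *
W=world('top',np.load('pics/t0.npy'))
def sel(px,z0,z1,R):
    u,v=px;w=W[max(0,v-R):v+R,u-R:u+R].reshape(-1,3);return w[(w[:,2]>z0)&(w[:,2]<z1)]
for n,(px,h,r) in CAN.items():
    w=sel(px,h-.006,h+.006,34); c,e=circ(w[:,:2],r-.002); print(n,len(w),np.median(w[:,2]),c,e,(w[:,:2].max(0)+w[:,:2].min(0))/2,np.ptp(w[:,:2],axis=0))
w=sel((294,222),.02,.3,26); z=np.sort(w[:,2]);print(np.histogram(z,bins=np.arange(0.02,.2,.005)))
for n,px in dict(salt=(229,207),garlic=(341,208),pepper=(432,115),turq=(228,271)).items():
    w=sel(px,.02,.3,16);print(n,len(w),w[:,:].mean(0),w.max(0),np.ptp(w,axis=0))
for px in [(260,180),(300,120),(200,250),(360,235)]: print(W[px[1],px[0]])
E
```

```text
grey 180 0.06736143080070356 [ 0.45677247 -0.13245628] 0.0011074970225019305 [ 0.45665506 -0.13315636] [0.05541673 0.05609637]
cream 216 0.07545385745214023 [0.60959968 0.22331656] 0.0010998259131172758 [0.60961214 0.22324235] [0.06935566 0.06837566]
green 283 0.08338369650205701 [0.47614798 0.33371591] 0.0010768621907324561 [0.47655265 0.3335881 ] [0.08362573 0.08313375]
terra 336 0.09134666925698048 [ 0.6171579  -0.03754912] 0.0011443340594350703 [ 0.61751823 -0.03788141] [0.09831947 0.09888874]
(array([ 16, 263,  23,   0,   0,   1, 129, 191,   0,   0,   0,   6, 274,
        19,   0,   0,   0, 135, 470,   5,   1,  21,  60,   0,   0,   0,
         0,   0,   0,   0,   0,   0,   0,   0,   0]), array([0.02 , 0.025, 0.03 , 0.035, 0.04 , 0.045, 0.05 , 0.055, 0.06 ,
       0.065, 0.07 , 0.075, 0.08 , 0.085, 0.09 , 0.095, 0.1  , 0.105,
       0.11 , 0.115, 0.12 , 0.125, 0.13 , 0.135, 0.14 , 0.145, 0.15 ,
       0.155, 0.16 , 0.165, 0.17 , 0.175, 0.18 , 0.185, 0.19 , 0.195]))
salt 337 [0.47909277 0.21502484 0.07046056] [0.50201219 0.2372501  0.0920051 ] [0.03974943 0.03897216 0.07132458]
garlic 402 [ 0.48551595 -0.022932    0.03523429] [0.51229387 0.00074095 0.05344936] [0.04995242 0.05157629 0.03297889]
pepper 794 [ 0.66517593 -0.19884441  0.12848176] [ 0.74152411 -0.17556323  0.17193058] [0.09702826 0.09669912 0.15173116]
turq 1000 [0.34909977 0.22109809 0.02919541] [0.38228622 0.25537442 0.0518429 ] [0.06630081 0.06790865 0.02871714]
[ 0.55466499  0.15509278 -0.00240388]
[ 6.98750793e-01  6.30320474e-02 -4.67440510e-04]
[0.39354956 0.28672949 0.00039778]
[ 0.42925314 -0.07194521  0.00238384]
```

```bash
python3 - <<'E'
from fit import *
d=np.load('pics/t0.npy');W=world('top',d)
w=W[190:262,255:335].reshape(-1,3)
for n,z,r in [('knob',.132,.010),('grey',.112,.030),('cream',.084,.037),('green',.056,.044),('terra',.028,.051)]:
    q=w[(abs(w[:,2]-z)<.006)][:,:2]
    # outer boundary: farthest point per angular bin
    c=np.array([(q[:,0].max()+q[:,0].min())/2,(q[:,1].max()+q[:,1].min())/2])
    for _ in range(5):
        a=((np.arctan2(*(q-c).T)+np.pi)/(2*np.pi)*36).astype(int)%36
        o=[];D=np.hypot(*(q-c).T)
        for k in range(36):
            if (a==k).any():
                i=np.where(a==k)[0];j=i[D[i].argmax()]
                if D[j]>r-.006:o.append(q[j])
        c,e=circ(np.array(o),r-.0008)
    print(n,len(q),len(o),np.median(w[(abs(w[:,2]-z)<.006)][:,2]),c,e,np.ptp(q,axis=0))
# heights on 5cm grid
for x in np.arange(.95,.2,-.05):
    print('%.2f'%x,*['%4d'%(1000*W[m][:,2].max()) if (m:=(abs(W[...,0]-x)<.025)&(abs(W[...,1]-y)<.025)&(d>0)).any() else '   .' for y in np.arange(.6,-.31,-.05)])
E
```

```text
knob 80 35 0.13073310640696917 [0.44672016 0.08141753] 0.0009544986658359752 [0.01798058 0.01765491]
grey 608 36 0.11110338160451722 [0.44688367 0.08149892] 0.0003394380759469973 [0.05835544 0.0580091 ]
cream 299 36 0.08306880402883954 [0.44625089 0.08128854] 0.0003062580303419308 [0.07284069 0.07243229]
green 320 35 0.05542117115640366 [0.44487906 0.08130318] 0.0003063467770641785 [0.08511652 0.08544608]
terra 406 36 0.02767273619480104 [0.44313672 0.0805953 ] 0.00463495295356227 [0.11561174 0.14158339]
0.95    .    .    .    .    .   26   28   29    .   28    4    4    4    4    3   62  120    .    .
0.90    .    .    .   27   28   27    7  124  142  142  113    4    5    4    4    6  191    .    .
0.85   63   63    .    2    4    4    4  136  155  157  133    4    4    4  200  214  261    .    .
0.80   62   26    4  205  216    3    4  135  156  155  130    3    4    4  214  239  289  335    .
0.75    4    4    4  255  241  252  205    5  116  115    5    4    4    4  214  214  214  406    .
0.70    5    3  420  419  419  420  420  420  431  418  403    4    4    3    5   36  210 
[... 209 characters left out ...]

0.55  222  227  223    5    4    4    4    8   72    4   16    3   93   94    7    4    3    4  348
0.50  228  227  223    4   83   85   86   90   92    4  110   83   49   53   70   71    5    5  322
0.45  225  225   25   24   82   87   86   87   87   31  134  130   41   38   71   71    4    5  298
0.40  192  144   25   24   24    4    4   31   30   27  114  113    4    4    4    3    4    4    4
0.35   81   31   36   35   35    4    4   50   51    6    4    4    4    5    4    3 -893 -886 -888
0.30   38  238   35   24   25   23    4   32   32    4    4    3 -902 -889 -889 -887 -887 -889 -888
0.25   24  239  361  363   25    4    4    3    0 -892 -892 -889 -887 -886 -887 -888 -885 -889 -889
```

```bash
python3 - <<'E'
from h import *
for n,f in(('top','t0'),('scene','s0')):
    d=np.load(f'pics/{f}.npy');W=world(n,d)
    m=(W[...,2]>.3)&(W[...,0]>.5)&(W[...,0]<.8)&(d>0)&(W[...,1]>-.1)
    v,u=np.where(m);print(n,m.sum(),u.min() if len(u) else 0,u.max() if len(u) else 0,v.min() if len(u) else 0,v.max() if len(u) else 0)
    if len(u): print(np.c_[u,v,W[m]][::max(1,len(u)//15)].round(3))
E
```

```text
top 9221 0 281 0 64
[[0.00e+00 0.00e+00 7.05e-01 4.85e-01 4.17e-01]
 [5.80e+01 2.00e+00 7.03e-01 4.09e-01 4.18e-01]
 [1.33e+02 4.00e+00 7.02e-01 3.10e-01 4.18e-01]
 [2.25e+02 6.00e+00 7.02e-01 1.89e-01 4.15e-01]
 [8.50e+01 9.00e+00 6.94e-01 3.73e-01 4.17e-01]
 [2.20e+02 1.10e+01 7.02e-01 1.97e-01 4.05e-01]
 [1.46e+02 1.40e+01 6.88e-01 2.92e-01 4.18e-01]
 [1.12e+02 1.70e+01 6.83e-01 3.37e-01 4.17e-01]
 [1.18e+02 2.00e+01 6.78e-01 3.28e-01 4.18e-01]
 [1.63e+02 2.30e+01 6.80e-01 2.72e-01 4.09e-01]
 [7.80e+01 2.70e+01 6.68e-01 3.80e-01 4.17e-01]
 [6.50e+01 3.10e+01 6.62e-01 3.97e-01 4.17e-01]
 [1.19e+02 3.50e+01 6.65e-01 3.31e-01 4.05e-01]
 [2.40e+01 4.10e+01 6.47e-01 4.48e-01 4.18e-01]
 [1.40e+01 4.80e+01 6.37e-01 4.60e-01 4.18e-01]
 [1.00e+01 6.20e+01 6.26e-01 4.74e-01 4.02e-01]]
scene 6924 0 290 0 36
[[ 0.00e+00  0.00e+00  7.03e-01  4.84e-01  4.51e-01]
 [ 1.68e+02  2.00e+00  7.14e-01  2.09e-01  4.60e-01]
 [ 1.57e+02  5.00e+00  7.55e-01  2.19e-01  4.55e-01]
 [ 1.47e+02  8.00e+00  7.92e-01  2.30e-01  4.50e-01]
 [ 1.28e+02  1.10e+01  7.53e-01  2.76e-01  4.42e-01]
 [ 1.14e+02  1.40e+01  7.49e-01  3.03e-01  4.36e-01]
 [ 1.05e+02  1.70e+01  7.49e-01  3.20e-01  4.31e-01]
 [ 1.13e+02  2.00e+01  7.45e-01  3.07e-01  4.26e-01]
 [ 1.21e+02  2.30e+01  7.50e-01  2.92e-01  4.21e-01]
 [ 8.50e+01  2.60e+01  6.59e-01  3.68e-01  4.16e-01]
 [ 1.32e+02  2.80e+01  6.76e-01  2.88e-01  4.14e-01]
 [ 3.10e+01  3.00e+01  6.34e-01  4.49e-01  4.09e-01]
 [ 2.02e+02  3.10e+01  7.18e-01  1.42e-01  4.10e-01]
 [ 8.50e+01  3.30e+01  6.54e-01  3.70e-01  4.05e-01]
 [ 2.57e+02  3.40e+01  7.51e-01  3.00e-03  4.05e-01]
 [ 2.82e+02  3.60e+01  7.82e-01 -7.80e-02  4.01e-01]]
```

The depth shows a shelf underside at z≈0.40, with its front edge 82 mm beyond the cream canister. I'll turn the tool so its closing line runs along that edge, then move over the stack.

```bash
python3 -m creep '[[[0.45,-0.97,0],[0,0,1],0.45],[[0.45,-0.97,0],[0,0,1],0.45],[[0.45,-0.97,0],[0,0,1],0.45],[[0.45,-0.97,0],[0,0,1],0.45],[[0.45,-0.97,0],[0,0,1],0.45],[[0.45,-0.97,0],[0,0,1],0.45],[[0.45,-0.97,0],[0,0,1],0.45],[[0.45,-0.97,0],[0,0,1],0.45],[[0.45,-0.97,0],[0,0,0],0.45],[[0.45,-0.97,0],[0,0,0],0.45],[[0.45,-0.97,0],[0,0,0],0.45],[[0.45,-0.97,0],[0,0,0],0.45]]'
python3 -m creep '[[[0.42,-0.98,0],[0,0,0],0.45],[[0.42,-0.98,0],[0,0,0],0.45],[[0.42,-0.98,0],[0,0,0],0.45],[[0,0,0],[0,0,0],0.45],[[0,0,0],[0,0,0],0.45]]'
python3 -c "
from cell import ctrl;s=ctrl.state();print(s['q'],s['tool_rot'],s['tcp_pos'])"
```

```text
time: 1.6
tcp_pos: [0.4089, 0.1691, 0.2052]
tool_rot: [[-0.968, -0.252, -0.001], [-0.252, 0.968, -0.0], [0.001, 0.0, -1.0]]
contact_force: [-1.0, -0.7, 0.4]
finger_gap: 0.0424
grasp_force: 0.0
time: 2.22
tcp_pos: [0.4461, 0.0825, 0.2052]
tool_rot: [[-0.968, -0.251, -0.001], [-0.251, 0.968, 0.001], [0.001, 0.001, -1.0]]
contact_force: [0.6, 0.2, 0.4]
finger_gap: 0.0422
grasp_force: 0.0
[ 2.84888673e-02  9.21851008e-02  1.74285290e+00  9.75198418e-04
  1.30770919e+00 -1.79657581e+00] [[-9.67910949e-01 -2.51290668e-01 -1.18076856e-03]
 [-2.51291777e-01  9.67910955e-01  9.08377773e-04]
 [ 9.14611968e-04  1.17594622e-03 -9.99998890e-01]] [0.44605582 0.08250694 0.20520636]
```

```bash
python3 -m creep '[[[0.03,-0.03,-0.8],[0,0,0],0.45],[[0,0,-0.8],[0,0,0],0.45],[[0,0,-0.7],[0,0,0],0.45],[[0,0,-0.7],[0,0,0],0.45],[[0,0,0],[0,0,0],0.45],[[0,0,0],[0,0,0],0]]'
python3 -m creep '[[[0,0,0],[0,0,0],0],[[0,0,0],[0,0,0],0],[[0,0,0],[0,0,0],0],[[0,0,0],[0,0,0],0]]'
```

```text
time: 2.98
tcp_pos: [0.4479, 0.0817, 0.1162]
tool_rot: [[-0.968, -0.253, 0.001], [-0.253, 0.968, 0.0], [-0.001, 0.0, -1.0]]
contact_force: [-0.3, -0.2, 0.6]
finger_gap: 0.0353
grasp_force: 0.0
time: 3.48
tcp_pos: [0.4481, 0.0811, 0.116]
tool_rot: [[-0.968, -0.251, 0.001], [-0.251, 0.968, 0.0], [-0.001, 0.0, -1.0]]
contact_force: [1.5, 0.8, 1.4]
finger_gap: 0.019
grasp_force: 30.0
```

```bash
python3 -m creep '[[[0,0,0.4],[0,0,0],0],[[0,0,0.6],[0,0,0],0],[[0,0,0.8],[0,0,0],0],[[0,0,0.8],[0,0,0],0],[[0.04,-0.89,0],[0,0,0],0],[[0.04,-0.89,0],[0,0,0],0],[[0.04,-0.89,0],[0,0,0],0],[[0.04,-0.89,0],[0,0,0],0],[[0.04,-0.89,0],[0,0,0],0],[[0.04,-0.89,0],[0,0,0],0],[[0.04,-0.89,0],[0,0,0],0],[[0.04,-0.89,0],[0,0,0],0]]'
python3 -m creep '[[[0,0,0],[0,0,0],0],[[0,0,0],[0,0,0],0],[[0,0,0],[0,0,0],0]]'
python3 - <<'E'
from h import *
a,_=snap('top','t1');b,_=snap('scene','s1')
c=np.hstack([cv2.resize(a[110:290,230:430],(400,360)),cv2.resize(b[100:280,230:430],(400,360))])
cv2.imwrite('pics/c1.png',c[:,:,::-1])
E
```

```text
time: 4.97
tcp_pos: [0.457, -0.1335, 0.1939]
tool_rot: [[-0.968, -0.251, -0.0], [-0.251, 0.968, 0.0], [0.0, 0.0, -1.0]]
contact_force: [0.2, 0.7, -0.6]
finger_gap: 0.019
grasp_force: 30.0
time: 5.35
tcp_pos: [0.457, -0.1316, 0.1936]
tool_rot: [[-0.968, -0.252, -0.0], [-0.252, 0.968, 0.001], [0.0, 0.001, -1.0]]
contact_force: [-0.2, -0.2, -0.6]
finger_gap: 0.0189
grasp_force: 30.0
```

View pics/c1.png

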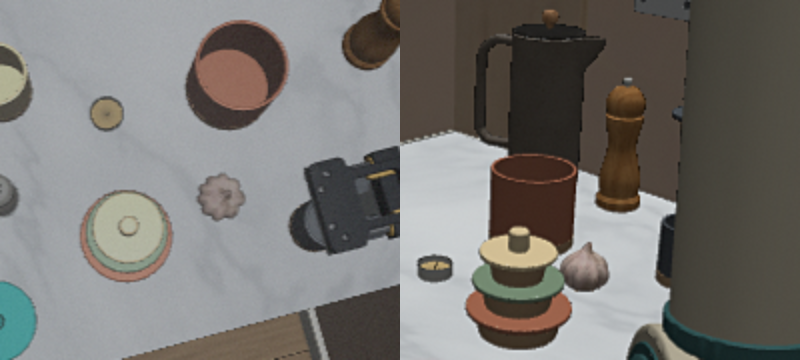

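The grey lid came away cleanly and the rest of the stack is intact. Lowering it into the grey canister.

```bash
python3 -m creep '[[[0.02,-0.03,-0.8],[0,0,0],0],[[0,0,-0.8],[0,0,0],0],[[0,0,-0.7],[0,0,0],0],[[0,0,-0.5],[0,0,0],0],[[0,0,-0.5],[0,0,0],0],[[0,0,-0.4],[0,0,0],0],[[0,0,0],[0,0,0],0],[[0,0,0],[0,0,0],0]]'
```

```text
time: 6.45
tcp_pos: [0.4583, -0.1335, 0.0829]
tool_rot: [[-0.968, -0.252, 0.001], [-0.252, 0.968, -0.0], [-0.001, -0.0, -1.0]]
contact_force: [0.4, -0.0, 0.2]
finger_gap: 0.0192
grasp_force: 30.0
```

```bash
python3 -m creep '[[[0,0,-0.1],[0,0,0],0],[[0,0,0],[0,0,0],0],[[0,0,0],[0,0,0],0.45],[[0,0,0],[0,0,0],0.45],[[0,0,0],[0,0,0],0.45],[[0,0,0.3],[0,0,0],0.45],[[0,0,0.9],[0,0,0],0.45],[[0,0,0.9],[0,0,0],0.45],[[0,0,0.9],[0,0,0],0.45],[[-0.05,0.9,0],[0,0,0],0.45],[[-0.05,0.9,0],[0,0,0],0.45],[[-0.05,0.9,0],[0,0,0],0.45]]'
python3 -m creep '[[[-0.05,0.9,0],[0,0,0],0.45],[[-0.05,0.9,0],[0,0,0],0.45],[[-0.05,0.9,0],[0,0,0],0.45],[[-0.05,0.9,0],[0,0,0],0.45],[[-0.05,0.86,0],[0,0,0],0.45],[[0,0,0],[0,0,0],0.45],[[0,0,0],[0,0,0],0.45]]'
cat > look.py <<'E'
import sys
from fit import *
im,d=snap('top',sys.argv[1]);W=world('top',d)
for n,(px,h,r) in CAN.items():
    w=W[max(0,px[1]-34):px[1]+34,px[0]-34:px[0]+34].reshape(-1,3)
    if n in sys.argv[2:]: h+=.006;r+=.0015
    else: r-=.002
    q=w[abs(w[:,2]-h)<.005][:,:2]
    if len(q)>30:
        b=(q.max(0)+q.min(0))/2
        print(n,b,np.ptp(q,axis=0),np.median(w[abs(w[:,2]-h)<.005][:,2]))
E
python3 look.py t2 grey
```

```text
time: 7.95
tcp_pos: [0.4534, -0.0518, 0.1703]
tool_rot: [[-0.968, -0.251, 0.001], [-0.251, 0.968, -0.0], [-0.001, -0.0, -1.0]]
contact_force: [0.4, 0.7, 0.9]
finger_gap: 0.0423
grasp_force: 0.0
time: 8.82
tcp_pos: [0.4459, 0.0809, 0.1698]
tool_rot: [[-0.968, -0.252, 0.0], [-0.252, 0.968, -0.001], [-0.0, -0.001, -1.0]]
contact_force: [-0.1, 0.4, -0.4]
finger_gap: 0.0422
grasp_force: 0.0
grey [ 0.45700072 -0.14462192] [0.05731082 0.03770625] 0.07405125085257414
cream [0.60979508 0.22318816] [0.0695261  0.06849179] 0.07558763300575766
green [0.47637537 0.33389831] [0.08353844 0.08294433] 0.08335824607187658
terra [ 0.66159443 -0.03679652] [0.0101691  0.05450145] 0.09104588133953923
```

The grey lid's disc sits at z=0.074, which is home. Next is the cream lid.

```bash
python3 -m creep '[[[0.01,0.01,-0.8],[0,0,0],0.45],[[0,0,-0.8],[0,0,0],0.45],[[0,0,-0.7],[0,0,0],0.45],[[0,0,-0.43],[0,0,0],0.45],[[0,0,0],[0,0,0],0.45],[[0,0,0],[0,0,0],0],[[0,0,0],[0,0,0],0],[[0,0,0],[0,0,0],0],[[0,0,0],[0,0,0],0],[[0,0,0],[0,0,0],0]]'
```

```text
time: 10.12
tcp_pos: [0.4465, 0.0817, 0.088]
tool_rot: [[-0.968, -0.252, 0.001], [-0.252, 0.968, 0.0], [-0.001, -0.0, -1.0]]
contact_force: [0.7, 0.5, 3.1]
finger_gap: 0.0192
grasp_force: 30.0
```

```bash
python3 -m creep '[[[0,0,0.4],[0,0,0],0],[[0,0,0.6],[0,0,0],0],[[0,0,0.9],[0,0,0],0],[[0,0,0.8],[0,0,0],0],[[0.68,0.59,0],[0,0,0],0],[[0.68,0.59,0],[0,0,0],0],[[0.68,0.59,0],[0,0,0],0],[[0.68,0.59,0],[0,0,0],0],[[0,0,0],[0,0,0],0]]'
python3 -c "
from h import *
a,_=snap('top','t3');b,_=snap('scene','s3');cv2.imwrite('pics/c3.png',np.hstack([a[0:330,150:550],b[0:330,0:400]])[:,:,::-1])"
```

```text
time: 11.25
tcp_pos: [0.5286, 0.1532, 0.1686]
tool_rot: [[-0.967, -0.253, 0.0], [-0.253, 0.967, 0.0], [-0.0, 0.0, -1.0]]
contact_force: [0.1, 0.1, -0.5]
finger_gap: 0.0193
grasp_force: 30.0
```

View pics/c3.png

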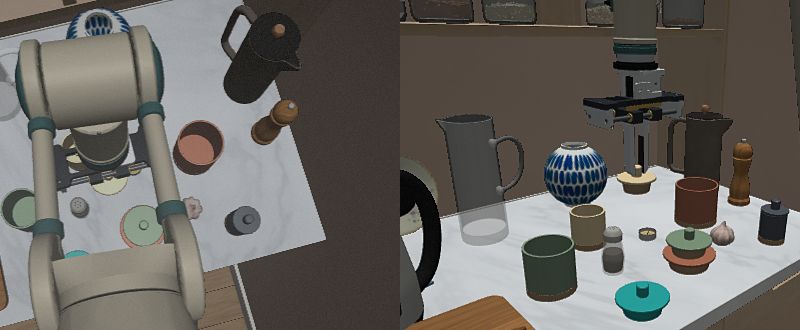

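The cream lid is held level and grey is closed at (243,220) in the left view. The forearm fork and wrist drum are wide, so I'll measure how far they reach towards the shelf before going on.

```bash
python3 - <<'E'
from h import *
W=world('top',np.load('pics/t3.npy'));n=np.array([.96,.28])
w=W[20:200,160:330].reshape(-1,3); w=w[(w[:,2]>.25)&(w[:,2]<.85)]
p=w[:,:2]@n
for z in np.arange(.25,.8,.05):
    m=(w[:,2]>=z)&(w[:,2]<z+.05)
    if m.sum()>20: print('%.2f'%z,m.sum(),np.percentile(p[m],98).round(3),w[m].max(0).round(3),w[m].min(0).round(3))
t=ctrl.state()['tcp_pos'];print('tcp n',t[:2]@n)
E
```

```text
0.25 609 0.567 [0.537 0.225 0.3  ] [0.475 0.085 0.267]
0.30 1251 0.58 [0.576 0.23  0.35 ] [0.474 0.082 0.3  ]
0.35 588 0.548 [0.69  0.275 0.4  ] [0.491 0.106 0.35 ]
0.40 812 0.73 [0.691 0.277 0.45 ] [0.492 0.117 0.4  ]
0.45 697 0.536 [0.522 0.184 0.5  ] [0.493 0.118 0.45 ]
0.50 523 0.524 [0.508 0.18  0.55 ] [0.486 0.109 0.5  ]
0.55 14518 0.577 [0.572 0.217 0.6  ] [0.411 0.078 0.55 ]
0.60 1561 0.565 [0.549 0.208 0.61 ] [0.41  0.077 0.6  ]
tcp n 0.5483002196936458
```

The drum reaches only about 3 cm beyond the tool axis, leaving roughly 3 cm or more to the shelf, so I'll continue.

```bash
python3 -m creep '[[[0.68,0.58,0],[0,0,0],0],[[0.68,0.58,0],[0,0,0],0],[[0.68,0.59,0],[0,0,0],0],[[0.4,0.34,0],[0,0,0],0],[[0.27,0.25,0],[0,0,0],0],[[0,0,0],[0,0,0],0],[[0,0,0],[0,0,0],0]]'
```

```text
time: 12.22
tcp_pos: [0.6083, 0.2221, 0.1686]
tool_rot: [[-0.968, -0.251, -0.001], [-0.251, 0.968, -0.0], [0.001, -0.0, -1.0]]
contact_force: [-0.6, 0.2, -0.7]
finger_gap: 0.0195
grasp_force: 30.0
```

```bash
python3 -m creep '[[[0.05,0.04,-0.7],[0,0,0],0],[[0,0,-0.6],[0,0,0],0],[[0,0,-0.5],[0,0,0],0],[[0,0,-0.5],[0,0,0],0],[[0,0,-0.35],[0,0,0],0],[[0,0,0],[0,0,0],0],[[0,0,0],[0,0,0],0]]'
```

```text
time: 13.1
tcp_pos: [0.6109, 0.2239, 0.0895]
tool_rot: [[-0.968, -0.252, 0.001], [-0.252, 0.968, 0.0], [-0.001, 0.0, -1.0]]
contact_force: [-0.0, 0.3, -0.3]
finger_gap: 0.0194
grasp_force: 30.0
```

```bash
python3 -m creep '[[[0,0,-0.09],[0,0,0],0],[[0,0,0],[0,0,0],0],[[0,0,0],[0,0,0],0.45],[[0,0,0],[0,0,0],0.45],[[0,0,0],[0,0,0],0.45],[[0,0,0.3],[0,0,0],0.45],[[0,0,0.7],[0,0,0],0.45],[[0,0,0.8],[0,0,0],0.45],[[0,0,0.6],[0,0,0],0.45],[[-0.79,-0.68,0],[0,0,0],0.45],[[-0.79,-0.68,0],[0,0,0],0.45],[[-0.79,-0.68,0],[0,0,0],0.45]]'
python3 -m creep '[[[-0.79,-0.68,0],[0,0,0],0.45],[[-0.79,-0.68,0],[0,0,0],0.45],[[-0.79,-0.67,0],[0,0,0],0.45],[[-0.79,-0.67,0],[0,0,0],0.45],[[0,0,0],[0,0,0],0.45],[[0,0,0],[0,0,0],0.45]]'
python3 look.py t4 grey cream
python3 -c "
from h import *
a=cv2.imread('pics/t4.png');b,_=snap('scene','s4');cv2.imwrite('pics/c4.png',np.hstack([a[100:300,150:420],b[100:300,130:400,::-1]]))"
```

```text
time: 14.6
tcp_pos: [0.5389, 0.1621, 0.1591]
tool_rot: [[-0.968, -0.252, 0.001], [-0.252, 0.968, 0.0], [-0.001, -0.0, -1.0]]
contact_force: [0.1, -0.9, 0.3]
finger_gap: 0.0424
grasp_force: 0.0
time: 15.35
tcp_pos: [0.4459, 0.082, 0.1591]
tool_rot: [[-0.968, -0.251, 0.002], [-0.251, 0.968, 0.001], [-0.002, -0.0, -1.0]]
contact_force: [0.6, 0.2, -0.1]
finger_gap: 0.0426
grasp_force: 0.0
grey [ 0.45691612 -0.14087442] [0.05710546 0.04581278] 0.074011803515598
cream [0.61099749 0.22264787] [0.07256349 0.07215534] 0.08176641017349118
green [0.47632178 0.33421999] [0.0833884  0.08292187] 0.08328232721313567
terra [ 0.6561255  -0.03413885] [0.01962341 0.07021763] 0.09167517255572466
```

View pics/c4.png

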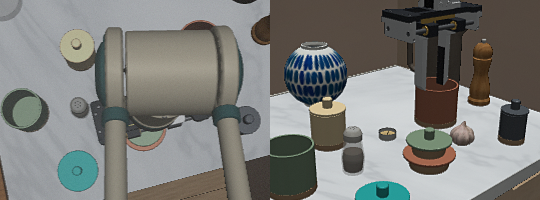

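The cream lid is home (disc at 0.082). Before gripping I'll refine the green and terracotta lid positions from the earlier frame, where they were unobstructed.

```bash
python3 - <<'E'
from fit import *
for f in('t1','t3'):
  W=world('top',np.load(f'pics/{f}.npy'));w=W[190:262,255:335].reshape(-1,3)
  for n,z in(('cknob',.104),('gknob',.076),('cream',.084),('green',.056),('terra',.028)):
    q=w[(abs(w[:,2]-z)<.004)&(np.hypot(w[:,0]-.445,w[:,1]-.081)<.056)]
    if len(q)>10:print(f,n,len(q),np.median(q[:,2]),((q.max(0)+q.min(0))/2)[:2],np.ptp(q,axis=0)[:2])
E
```

```text
t1 cknob 71 0.10274852717743477 [0.44601672 0.0816802 ] [0.01835287 0.01631599]
t1 cream 905 0.08334844293533406 [0.44629613 0.08167086] [0.07287738 0.07227549]
t1 green 315 0.055351422232895686 [0.44396402 0.08150558] [0.08568566 0.08528427]
t1 terra 343 0.027589023751983577 [0.44335509 0.08135221] [0.09942346 0.09889722]
t3 gknob 69 0.0750217303106745 [0.44484316 0.08136501] [0.01901651 0.01876121]
t3 green 1153 0.055596227733133885 [0.44486712 0.08255174] [0.08361387 0.08318817]
t3 terra 200 0.027767872162754115 [0.44664569 0.08352833] [0.09297565 0.09449342]
```

```bash
python3 -m creep '[[[-0.04,-0.02,-0.8],[0,0,0],0.45],[[0,0,-0.8],[0,0,0],0.45],[[0,0,-0.8],[0,0,0],0.45],[[0,0,-0.6],[0,0,0],0.45],[[0,0,-0.3],[0,0,0],0.45],[[0,0,0],[0,0,0],0.45],[[0,0,0],[0,0,0],0],[[0,0,0],[0,0,0],0],[[0,0,0],[0,0,0],0],[[0,0,0],[0,0,0],0],[[0,0,0],[0,0,0],0]]'
```

```text
time: 16.82
tcp_pos: [0.4439, 0.081, 0.0598]
tool_rot: [[-0.968, -0.252, 0.001], [-0.252, 0.968, 0.0], [-0.001, -0.0, -1.0]]
contact_force: [1.0, -0.6, 3.2]
finger_gap: 0.0191
grasp_force: 30.0
```

```bash
python3 -m creep '[[[0,0,0.4],[0,0,0],0],[[0,0,0.6],[0,0,0],0],[[0,0,0.9],[0,0,0],0],[[0,0,0.9],[0,0,0],0],[[0,0,0.8],[0,0,0],0],[[0.12,0.94,0],[0,0,0],0],[[0.12,0.94,0],[0,0,0],0],[[0.12,0.94,0],[0,0,0],0],[[0.12,0.94,0],[0,0,0],0],[[0.12,0.94,0],[0,0,0],0],[[0.12,0.94,0],[0,0,0],0],[[0.12,0.94,0],[0,0,0],0]]'
python3 -m creep '[[[0.12,0.94,0],[0,0,0],0],[[0.09,0.9,0],[0,0,0],0],[[0,0,0],[0,0,0],0],[[0,0,0],[0,0,0],0],[[0,0,0],[0,0,0],0]]'
```

```text
time: 18.32
tcp_pos: [0.4683, 0.2792, 0.1677]
tool_rot: [[-0.968, -0.252, -0.0], [-0.252, 0.968, -0.0], [0.0, -0.0, -1.0]]
contact_force: [0.3, 0.3, -1.0]
finger_gap: 0.0189
grasp_force: 30.0
time: 18.95
tcp_pos: [0.4747, 0.3325, 0.1675]
tool_rot: [[-0.968, -0.251, -0.0], [-0.251, 0.968, -0.001], [0.0, -0.0, -1.0]]
contact_force: [0.4, 0.2, -1.0]
finger_gap: 0.0191
grasp_force: 30.0
```

```bash
python3 -m creep '[[[0.04,0.05,-0.6],[0,0,0],0],[[0,0,-0.6],[0,0,0],0],[[0,0,-0.5],[0,0,0],0],[[0,0,-0.4],[0,0,0],0],[[0,0,-0.27],[0,0,0],0],[[0,0,0],[0,0,0],0],[[0,0,0],[0,0,0],0]]'
```

```text
time: 19.82
tcp_pos: [0.4765, 0.3354, 0.0967]
tool_rot: [[-0.968, -0.252, 0.001], [-0.252, 0.968, 0.001], [-0.001, 0.0, -1.0]]
contact_force: [-0.4, -0.1, -0.5]
finger_gap: 0.0192
grasp_force: 30.0
```

```bash
python3 -m creep '[[[0,0,-0.07],[0,0,0],0],[[0,0,0],[0,0,0],0],[[0,0,0],[0,0,0],0.45],[[0,0,0],[0,0,0],0.45],[[0,0,0],[0,0,0],0.45],[[0,0,0.3],[0,0,0],0.45],[[0,0,0.7],[0,0,0],0.45],[[0,0,0.8],[0,0,0],0.45],[[0,0,0.5],[0,0,0],0.45],[[-0.12,-0.94,0],[0,0,0],0.45],[[-0.12,-0.94,0],[0,0,0],0.45],[[-0.12,-0.94,0],[0,0,0],0.45]]'
python3 - <<'E'
from fit import *
b,d=snap('scene','s5');W=world('scene',d).reshape(-1,3)
q=W[(abs(W[:,2]-.028)<.004)&(np.hypot(W[:,0]-.443,W[:,1]-.081)<.07)];print(len(q),(q.max(0)+q.min(0))/2,np.ptp(q,axis=0))
q=W[(abs(W[:,2]-.09)<.005)&(np.hypot(W[:,0]-.476,W[:,1]-.334)<.07)];print(len(q),(q.max(0)+q.min(0))/2,np.ptp(q,axis=0),np.median(q[:,2]))
E
python3 look.py t5 grey cream green
python3 -m creep '[[[-0.12,-0.94,0],[0,0,0],0.45],[[-0.12,-0.94,0],[0,0,0],0.45],[[-0.12,-0.94,0],[0,0,0],0.45],[[-0.12,-0.94,0],[0,0,0],0.45],[[-0.12,-0.94,0],[0,0,0],0.45],[[-0.13,-0.92,0],[0,0,0],0.45],[[0,0,0],[0,0,0],0.45],[[0,0,0],[0,0,0],0.45]]'
```

```text
time: 21.32
tcp_pos: [0.4651, 0.2497, 0.1635]
tool_rot: [[-0.968, -0.252, 0.0], [-0.252, 0.968, 0.0], [-0.0, -0.0, -1.0]]
contact_force: [-0.1, -0.0, 0.8]
finger_gap: 0.0425
grasp_force: 0.0
1003 [0.44383586 0.08373083 0.02792617] [0.1013104  0.09971942 0.00781852]
999 [0.47705765 0.33719536 0.08996866] [0.08626015 0.08692135 0.00984955] 0.09032353812108762
grey [ 0.45698635 -0.13401644] [0.05751556 0.05914761] 0.07399616580235924
cream [0.611217  0.2218911] [0.07358158 0.07076868] 0.08183602162776138
green [0.45973856 0.33920341] [0.05090325 0.04786246] 0.08962182334716162
terra [ 0.61741001 -0.03785114] [0.09894082 0.09895168] 0.09131213529105031
time: 22.42
tcp_pos: [0.4439, 0.0828, 0.1634]
tool_rot: [[-0.968, -0.251, 0.001], [-0.251, 0.968, 0.001], [-0.001, 0.001, -1.0]]
contact_force: [0.0, -0.2, -0.6]
finger_gap: 0.042
grasp_force: 0.0
```

Green is home (disc at 0.090). Last is the terracotta lid.

```bash
python3 -m creep '[[[0,-0.04,-0.9],[0,0,0],0.45],[[0,0,-0.9],[0,0,0],0.45],[[0,0,-0.9],[0,0,0],0.45],[[0,0,-0.9],[0,0,0],0.45],[[0,0,-0.5],[0,0,0],0.45],[[0,0,-0.25],[0,0,0],0.45],[[0,0,0],[0,0,0],0.45],[[0,0,0],[0,0,0],0],[[0,0,0],[0,0,0],0],[[0,0,0],[0,0,0],0],[[0,0,0],[0,0,0],0],[[0,0,0],[0,0,0],0]]'
```

```text
time: 23.92
tcp_pos: [0.4438, 0.0808, 0.0331]
tool_rot: [[-0.968, -0.251, 0.001], [-0.251, 0.968, 0.0], [-0.001, -0.0, -1.0]]
contact_force: [0.1, 1.1, 4.5]
finger_gap: 0.019
grasp_force: 30.0
```

```bash
python3 -m creep '[[[0,0,0.4],[0,0,0],0],[[0,0,0.8],[0,0,0],0],[[0,0,0.9],[0,0,0],0],[[0,0,0.9],[0,0,0],0],[[0,0,0.9],[0,0,0],0],[[0,0,0.5],[0,0,0],0],[[0.83,-0.56,0],[0,0,0],0],[[0.83,-0.56,0],[0,0,0],0],[[0.83,-0.57,0],[0,0,0],0],[[0.83,-0.57,0],[0,0,0],0],[[0.83,-0.57,0],[0,0,0],0],[[0.83,-0.56,0],[0,0,0],0]]'
python3 -m creep '[[[0.82,-0.56,0],[0,0,0],0],[[0,0,0],[0,0,0],0],[[0,0,0],[0,0,0],0],[[0,0,0],[0,0,0],0]]'
```

```text
time: 25.42
tcp_pos: [0.5929, -0.0216, 0.1646]
tool_rot: [[-0.968, -0.252, -0.001], [-0.252, 0.968, 0.0], [0.001, 0.001, -1.0]]
contact_force: [0.5, 0.4, -1.7]
finger_gap: 0.0192
grasp_force: 30.0
time: 25.92
tcp_pos: [0.6163, -0.0371, 0.1648]
tool_rot: [[-0.968, -0.252, -0.001], [-0.252, 0.968, 0.0], [0.001, 0.001, -1.0]]
contact_force: [0.5, 0.0, -0.9]
finger_gap: 0.0196
grasp_force: 30.0
```

```bash
python3 -m creep '[[[0.04,-0.02,-0.6],[0,0,0],0],[[0,0,-0.6],[0,0,0],0],[[0,0,-0.5],[0,0,0],0],[[0,0,-0.27],[0,0,0],0],[[0,0,0],[0,0,0],0],[[0,0,0],[0,0,0],0]]'
```

```text
time: 26.68
tcp_pos: [0.6191, -0.0384, 0.1062]
tool_rot: [[-0.968, -0.252, 0.001], [-0.252, 0.968, -0.0], [-0.001, -0.0, -1.0]]
contact_force: [-1.1, 1.0, -2.0]
finger_gap: 0.0188
grasp_force: 30.0
```

Releasing it, then backing away to the middle, clear of everything, for a final check.

```bash
python3 -m creep '[[[0,0,-0.08],[0,0,0],0],[[0,0,0],[0,0,0],0],[[0,0,0],[0,0,0],0.45],[[0,0,0],[0,0,0],0.45],[[0,0,0],[0,0,0],0.45],[[0,0,0.3],[0,0,0],0.45],[[0,0,0.8],[0,0,0],0.45],[[0,0,0.8],[0,0,0],0.45],[[0,0,0.5],[0,0,0],0.45],[[-0.7,0.7,0],[0,0,0],0.45],[[-0.8,0.7,0],[0,0,0],0.45],[[-0.8,0.7,0],[0,0,0],0.45]]'
python3 -m creep '[[[-0.8,0.7,0],[0,0,0],0.45],[[-0.8,0.7,0],[0,0,0],0.45],[[-0.8,0.6,0],[0,0,0],0.45],[[-0.8,0.4,0],[0,0,0],0.45],[[-0.8,0,0],[0,0,0],0.45],[[0,0,0],[0,0,0],0.45],[[0,0,0],[0,0,0],0.45]]'
python3 look.py t6 grey cream green terra
python3 - <<'E'
from h import *
W=world('top',np.load('pics/t6.npy'))
for n,(u,v) in dict(garlic=(341,208),salt=(229,207)).items():
    w=W[v-16:v+16,u-16:u+16].reshape(-1,3);w=w[(w[:,2]>.02)&(w[:,2]<.1)]
    print(n,len(w),w.mean(0),w.max(0))
b,_=snap('scene','s6');a=cv2.imread('pics/t6.png');cv2.imwrite('pics/c6.png',np.hstack([a[100:300,130:420],b[100:300,110:400,::-1]]))
E
```

```text
time: 28.18
tcp_pos: [0.5488, 0.0252, 0.1753]
tool_rot: [[-0.968, -0.251, -0.0], [-0.251, 0.968, 0.0], [0.0, 0.0, -1.0]]
contact_force: [-0.5, -0.0, -0.2]
finger_gap: 0.0423
grasp_force: 0.0
time: 29.05
tcp_pos: [0.4308, 0.0966, 0.1756]
tool_rot: [[-0.968, -0.251, 0.002], [-0.251, 0.968, 0.0], [-0.002, -0.0, -1.0]]
contact_force: [0.9, -1.0, 0.1]
finger_gap: 0.0421
grasp_force: 0.0
grey [ 0.45700758 -0.13387307] [0.0575687 0.0588109] 0.07411583943398481
cream [0.61072996 0.22485488] [0.07306104 0.06747455] 0.08186414045646051
green [0.47780758 0.33475568] [0.08724552 0.08605827] 0.08977900275743927
terra [ 0.63311932 -0.03989418] [0.07258919 0.10153845] 0.09802460361393622<stdin>:5: RuntimeWarning: Mean of empty slice.
  ret = um.true_divide(
Traceback (most recent call last):
ValueError: zero-size array to reduction operation maximum which has no identity
```

```bash
python3 - <<'E'
from h import *
b,_=snap('scene','s6');a=cv2.imread('pics/t6.png');cv2.imwrite('pics/c6.png',cv2.resize(np.hstack([a[100:300,130:420],b[100:300,110:400,::-1]]),None,fx=1.37,fy=1.37))
E
```

```text
(no output)
```

View pics/c6.png

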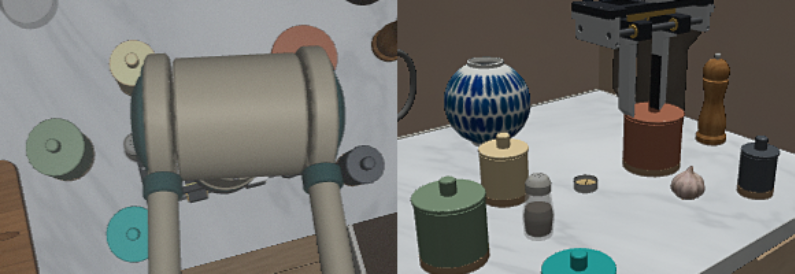

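All four canisters are closed with their lids flat, and the salt (538,205 in the picture) and garlic (687,183) stand undisturbed. The gripper is free in the air, so I'm handing in.

```bash
python3 -c "
from cell import ctrl;print(ctrl.close_job())"
```

```text
the job is handed in; nothing more can be done
None
```

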